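# Stand up the instrument display

## Task

Flip the orange kickstand at the side of the black instrument display over its centre so that it snaps fully down behind, and only then raise the display from its forward lean until it stands upright. Finish while still holding it upright and still with the fingers on the display itself, not on the kickstand: it folds forward again if let go. Leave the jar, the switch box and the screwdriver where they are.

Things in the scene. Friction and masses are not known exactly. Their poses are not given: they have to be found in the camera images.
- base: Steel base plate bolted to the bench, 220 (x) x 260 (y) x 6 mm. Origin: centre of its underside, on the bench. Its x axis points to the back of the stand (away from the screen side), y along the hinge towards the kickstand's side, z up. The display's hinge line runs along y, 30 mm above the origin. A strip of the plate reaches out to y = 152 mm under the kickstand's foot.
- display (a joint): Hinge of the display, rad: 0 = upright, negative = leaning forward (screen side down), positive = tipped back. It starts at its forward rest, -0.5; back stop at 0.12. Gravity and a spring always fold it forward: holding it upright takes about 2 N at the top edge. With the display upright and the kickstand down, the kickstand's foot clears the base plate by about 7 mm.
- top_edge (a point): Middle of the top edge of the display: a black slab 220 wide x 155 high x 18 mm thick, about 0.9 kg, from 15 to 170 mm from the hinge line, blue-lit screen on the front, finned plate on the back. The point is 170 mm from the hinge line and moves with the display. Its z axis runs up the slab, x out of its back, y along the hinge towards the kickstand.
- hub (a point): Pivot of the kickstand, on the display 90 mm from the hinge line, 132 mm to the side (+y of the base) of the display's middle and 22 mm outside its side face; the pivot axis is parallel to the hinge. A round hub 32 mm in diameter sits there.
- kickstand (a joint): Angle to the display, rad: 0 = stowed, pointing up along the display's side (start); it swings backward and down to 2.62 = fully down. Orange-painted steel, 0.16 kg, nearly free on its pivot: short of the centre, where the leg stands vertical (about 0.5 with the display at its forward rest), it falls back to 0; well beyond it, it falls on down by itself. Pushing takes 0.5 to 1 N at the peg.
- peg (a point): Centre of the kickstand's thumb peg: a round orange peg, 12 mm in diameter and 40 mm long, parallel to the hinge, on the end of the kickstand's 117 mm leg (9 x 10 mm bar). The peg sticks out 35 mm to the side away from the display (this point is 18 mm outside the leg's middle).
- screw_jar: Bystander: amber jar with black cap, 52 mm in diameter, 75 mm high. Origin: centre of its underside.
- switch_box: Bystander: black switch box 75 x 110 x 36 mm with three toggles up to 54 mm high. Origin: centre of its underside.
- screwdriver: Bystander: screwdriver 170 mm long with red handle, lying along its x axis; handle towards its -x. Origin near its middle, on the underside.

How it is judged:
By the outcome, as a careful person would: the job done as asked, in the order asked, and still so for the second after the job is handed in, while the arm keeps its last pose, push and grip.
It also fails if it takes over 48 s, if anything falls off the work surface, if the arm or the gripper's body presses on something with over 40 N, if the wrist force passes 120 N, or if a joint passes its speed limit or range.

## Robot

A 7-joint arm with a two-finger parallel gripper is mounted at the origin on the work surface. World frame = base frame: x ahead of the robot, y to its left, z up, the work surface at z = 0. Lengths are in mm, angles in rad, forces in N, time in s.
With the tool pointing down it reaches from about 400 to 875 mm from the base axis. Payload 4.4 kg.
Tool frame: the origin (TCP) lies on the centre line of the jaws, within the pads' length; the fingertips stand 25 mm ahead of it and the grasp point (between the pads) lies 6 mm ahead of it; x points along the fingers, y is the direction in which the jaws open and shut, and the axes are right-handed (so a half turn about x gives the same grasp; the last joint's range is limited). The gripper opens to 85 mm and grips with 20 to 120 N. Pads are 22 mm wide; open, the fingers measure 114 mm over their backs; the gripper's body (76 mm by 85 mm) begins 54 mm behind the grasp point. The pads swing forward as they close: fully open they stand 13 mm farther back than shut.
Start: joints at [-1.301, 0.628, 0.038, 1.517, -0.027, 0.996, -0.02], TCP at [214.168, 613.718, 256.313] pointing down, gripper open.
Joint ranges: [-3.06, 3.06], [-0.37, 2.12], [-1.25, 1.32], [0.18, 2.47], [-1.1, 4.24], [0.23, 1.98], [-2.94, 2.94]. Speed limits (rad/s): [2.57, 2.57, 3.14, 3.14, 3.14, 3.14, 3.14].

## Interface

Orientations are given as [roll, pitch, yaw] about the fixed x, y, z axes, in that order (R = Rz(yaw) Ry(pitch) Rx(roll)).
In Python, from cell import * gives the robot as it stands. The module is installed in compiled form; this text tells all that it offers.
- The arm moves only by the tool jog_arm, never from a script. Its argument "series" is a list of rows, each a list of 3 entries, a list of its own where there are three numbers: the turn, a rotation vector about the tool's x, y, z in degrees, then the shift along the tool's x, y, z in mm, then the gripper's target within -1 to 1 (shut at 1, half-way at 0, fully open at -1). In form: [[[rx, ry, rz], [dx, dy, dz], hand], ...]. A call has 1 to 8 rows; each row shifts and turns the commanded pose from where the row before left it, along the tool's axes as they then stand; what a row does not reach is not made up. A row lasts 1/8 s, in which the tool goes at most 62.5 mm and 10.7 degrees, less where a joint would pass 70% of its speed; a pose out of reach is approached as far as the arm can. A call is refused whole if a number of a shift passes 62.5 or a number of a turn 10.7, either way. A call with a gripper value outside its range is refused whole. The fingers move at their own pace and stop on an object; the grip force is fixed at half the most. Time passes only in rows, so rows that do not move let the fingers close. It gives the time, the measured TCP pose, the force and the opening at its end, in the units of the state.
- read_state(): the state, without advancing time (a new reading comes with each control period).
- get_image(name): name is "scene" or "top" or "wrist"; returns a dict with "img" (400x640x3 uint8, red, green, blue), "range_z" (400x640 float32, mm along the optical axis (not along the pixel's ray), 0 where there is no reading), "fovy" (degrees; the focal length in pixels is half the picture's height over the tangent of half this angle, whatever the lens; pixels are square), "cx", "cy" (the principal point, pixels), "cam_to_world" (4x4, takes a point from camera to world coordinates). Camera axes: x right, y up, looking along -z (the intrinsics and any distortion apply to the point x, -y, -z); pixel columns grow to the right and rows downward; lengths in mm; the calibration is good to about 2 mm. A picture is of the moment at which its call begins.
- finish_job(): hands the job in, once; it reports no verdict.
The state is a dict: "clock": time; "qpos": joint angles; "qd": joint speeds; "tau": joint torques, N m; "eef_pos": TCP position; "tool_rot": TCP orientation; "force": force on the tool from outside, world axes, zero at the start; "torque": the same for the moment, N m; "width": finger opening in mm.
Only numpy, scipy, OpenCV 4.12 (cv2) and the standard library are available. Lean on these libraries where they do the work, as an engineer would, in place of code of your own. Each camera call takes 0.05 s, during which the arm holds its last target. There are 200 camera calls.

## Working session

There is one attempt and no reset: what is moved stays moved. The work goes in short steps, Python scripts to look and compute and a tool call to move; the robot and the scene stay as the last step left them, time stands still between calls to the robot, and variables do not carry over. Pictures are saved under pics/ and viewed, about 8 in all and at most 12, crops included, and the job is handed in when it is done.

Besides the shell and the picture viewer there is one more tool, called after "Emit:" as name(argument=value, ...) on one line, values as JSON. jog_arm: Moves the arm, as the interface text tells. Its arguments: {"type":"object","properties":{"series":{"type":"array"}},"required":["series"]}

```bash
mkdir -p pics
python3 - <<'E'
from cell import *
import numpy as np,cv2
s=read_state();print({k:np.round(v,3).tolist() for k,v in s.items()})
ims=[]
for n in("scene","top"):
    d=get_image(n);np.savez(n,**d);print(n,d["fovy"],d["cx"],d["cy"],[k for k in d],np.round(d["cam_to_world"],3).tolist())
    cv2.imwrite(f"pics/{n}0.png",d["img"][:,:,::-1])
E
```

```text
{'clock': 0.0, 'qpos': [-1.301, 0.629, 0.038, 1.518, -0.027, 0.996, -0.02], 'qd': [0.001, 0.0, -0.001, 0.003, -0.001, 0.001, -0.0], 'tau': [-0.0, -56.341, 1.227, -19.345, 0.011, 0.01, 0.0], 'eef_pos': [213.961, 613.16, 255.409], 'tool_rot': [-1.556, 1.569, -1.892], 'force': [-0.533, -0.196, -0.243], 'torque': [-0.026, 0.001, 0.037], 'width': 85.414}
scene 50.04894443548876 324.3401229262624 199.0458427680018 ['img', 'range_z', 'fovy', 'cx', 'cy', 'cam_to_world'] [[0.177, -0.831, 0.528, 1235.759], [0.984, 0.158, -0.082, -48.494], [-0.015, 0.534, 0.845, 1075.203], [0.0, 0.0, 0.0, 1.0]]
top 43.57471676721517 311.79746432578816 198.82277416313732 ['img', 'range_z', 'fovy', 'cx', 'cy', 'cam_to_world'] [[0.0, 0.999, -0.035, 614.581], [-1.0, 0.0, 0.002, 23.322], [0.002, 0.035, 0.999, 1487.056], [0.0, 0.0, 0.0, 1.0]]
```

View pics/scene0.png

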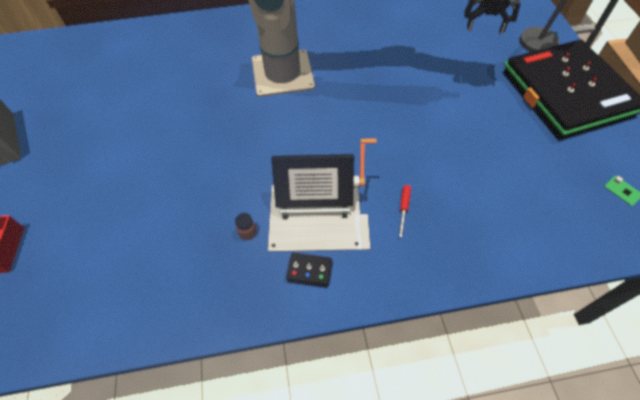

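View pics/top0.png

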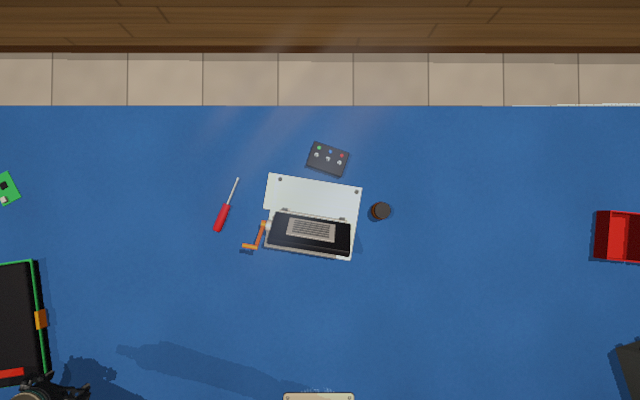

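The scene view shows the stand leaning towards the robot, with the orange peg at about (370,141). The top view shows the peg at (250,246), the base plate at (312,215), the box at (328,158), the jar at (380,211) and the screwdriver at (225,205). Next I'll measure positions.

```bash
cat > h.py <<'E'
import numpy as np,cv2
def cloud(d):
    f=200/np.tan(np.radians(d["fovy"])/2)
    v,u=np.mgrid[:400,:640];z=d["range_z"]
    p=np.stack([(u-d["cx"])*z/f,-(v-d["cy"])*z/f,-z,np.ones_like(z)],-1)
    return (p@np.array(d["cam_to_world"]).T)[...,:3]
def orange(d):
    h=cv2.cvtColor(d["img"],cv2.COLOR_RGB2HSV)
    return (h[...,0]>7)&(h[...,0]<18)&(h[...,1]>150)&(h[...,2]>90)
E
python3 - <<'E'
from h import *
for n,(r0,r1,c0,c1) in(("top",(165,265,235,370)),("scene",(130,255,260,385))):
    d=dict(np.load(n+".npz"));P=cloud(d);m=np.zeros((400,640),bool);m[r0:r1,c0:c1]=1
    print(n,"bench z",np.median(P[100:200,150:200,2]) if n=="top" else np.median(P[150:200,100:200,2]))
    o=orange(d)&m;q=P[o];vu=np.argwhere(o)
    i=np.argsort(q[:,2])[::-1]
    print("orange");[print(a,b.round()) for a,b in list(zip(vu[i],q[i]))[::6]]
    h=cv2.cvtColor(d["img"],cv2.COLOR_RGB2HSV)
    pl=m&(P[...,2]<16)&(h[...,1]<60)&(h[...,2]>130)
    q=P[pl];print("plate",len(q),np.median(q[:,2]));R=cv2.minAreaRect(q[:,:2].astype(np.float32));print(R,cv2.boxPoints(R).round())
    dk=m&(P[...,2]>60)&~cv2.dilate(o.astype(np.uint8),np.ones((5,5))).astype(bool)&(h[...,2]<120)
    q=P[dk];R=cv2.minAreaRect(q[:,:2].astype(np.float32));print("slab",len(q),R,cv2.boxPoints(R).round(),q[:,2].min(),q[:,2].max())
    A=np.c_[q,np.ones(len(q))];c=q.mean(0);w=np.linalg.svd(q-c)[2];print("normal",w[2],c)
E
```

```text
top bench z -1.0952189079703203
orange
[245 255] [543. 164. 223.]
[246 257] [540. 160. 217.]
[244 247] [545. 185. 215.]
[246 256] [540. 163. 213.]
[247 247] [537. 186. 210.]
[244 256] [544. 164. 203.]
[240 258] [554. 160. 191.]
[239 259] [556. 158. 182.]
[236 258] [564. 161. 176.]
[235 258] [566. 162. 167.]
[233 260] [571. 158. 156.]
[231 261] [576. 157. 146.]
[230 260] [578. 160. 140.]
[226 261] [589. 158. 131.]
[225 262] [591. 157. 120.]
[226 264] [589. 152. 116.]
plate 3833 5.12386856287003
((623.3611450195312, 72.37886047363281), (373.5295715332031, 221.66476440429688), 80.5269775390625) [[ 483.  -94.]
 [ 702. -130.]
 [ 763.  238.]
 [ 545.  275.]]
slab 1953 ((570.782958984375, 25.55933380126953), (219.27859497070312, 87.15535736083984), 80.62848663330078) [[510. -76.]
 [596. -90.]
 [632. 127.]
 [546. 141.]] 60.05361442663161 1487.0561410480418
normal [-0.98427751  0.16463973 -0.06396511] [563.80533048  26.63751801 146.2301437 ]
scene bench z -0.6296007376139414
orange
[140 368] [545. 177. 220.]
[141 371] [547. 185. 217.]
[141 365] [543. 170. 216.]
[142 362] [543. 162. 213.]
[144 363] [548. 164. 210.]
[147 362] [551. 161. 203.]
[153 362] [561. 159. 190.]
[159 362] [567. 159. 172.]
[162 361] [570. 156. 164.]
[168 361] [580. 155. 150.]
[169 362] [579. 158. 143.]
[173 361] [585. 154. 134.]
[175 361] [586. 154. 127.]
[179 361] [595. 153. 121.]
[183 361] [604. 151. 116.]
plate 3998 5.336546341653275
((528.7197875976562, 54.016448974609375), (307.663818359375, 436.6836853027344), 73.6934814453125) [[ 276.  -32.]
 [ 695. -155.]
 [ 781.  140.]
 [ 362.  263.]]
slab 2419 ((868.382568359375, 43.412330627441406), (722.3858032226562, 227.61587524414062), 3.443729877471924) [[ 501.  135.]
 [ 515.  -92.]
 [1236.  -48.]
 [1222.  179.]] 60.035056220475326 1075.2026237214181
normal [ 0.91932047 -0.17115458 -0.35433879] [571.8404141   25.76488805 135.79291677]
```

```bash
cat >> h.py <<'E'
from scipy.spatial.transform import Rotation as Rn
YAW=-0.165; O=np.array([616.,18.,0])
Rb=Rn.from_euler('z',YAW).as_matrix()
def W(x,y,z): return O+Rb@np.array([x,y,z])
def L(p): return Rb.T@(np.array(p)-O)
def Rt(s): return Rn.from_euler('xyz',s["tool_rot"]).as_matrix()
def rows(s,target,Rgoal=None):
    R=Rt(s);d=R.T@(np.array(target)-s["eef_pos"])
    print("tool shift",d.round(1),"local now",L(s["eef_pos"]).round(1))
    if Rgoal is not None: print("turn deg (tool)",np.degrees(Rn.from_matrix(R.T@Rgoal).as_rotvec()).round(1))
E
python3 - <<'E'
from h import *
from cell import *
s=read_state();R=Rt(s);print(R.round(3))
# tool x down, tool y = base-local x or -x
for sg in(1,-1):
    x=np.array([0,0,-1.]);y=sg*Rb[:,0];G=np.c_[x,y,np.cross(x,y)]
    rows(s,W(-150,155,225),G)
E
```

```text
[[-0.001  0.33   0.944]
 [-0.002  0.944 -0.33 ]
 [-1.    -0.002  0.   ]]
tool shift [  31.  -302.2  401.5] local now [-494.3  521.1  255.5]
turn deg (tool) [80.2  0.1  0.1]
tool shift [  31.  -302.2  401.5] local now [-494.3  521.1  255.5]
turn deg (tool) [-99.8  -0.1   0.1]
```

Emit:
jog_arm(series=[[[-9.8,0,0],[0,0,0],1],[[0,0,0],[-1,-45,43],1],[[0,0,0],[-1,-45,43],1],[[0,0,0],[-1,-45,43],1],[[0,0,0],[-1,-45,43],1],[[0,0,0],[-1,-45,43],1],[[0,0,0],[-1,-45,43],1],[[0,0,0],[-1,-45,43],1]])

```text
clock: 1.1
eef_pos: [460.2, 251.8, 263.2]
tool_rot: [-2.91, 1.571, -3.075]
force: [1.1, 0.3, 0.4]
width: 0.0
```

Emit:
jog_arm(series=[[[0,0,0],[0,-45,30],1],[[0,0,0],[0,0,0],1],[[0,0,0],[0,0,0],1]])

```text
clock: 1.48
eef_pos: [481.2, 204.7, 263.1]
tool_rot: [2.781, 1.57, 2.616]
force: [0.3, -0.6, 0.6]
width: 0.1
```

Run:
```python
from h import *
from cell import *
s=read_state();print(s["clock"],L(s["eef_pos"]).round(1),s["force"],s["width"]);print(Rt(s).round(3))
rows(s,W(-120,158,217))
d=get_image("scene");cv2.imwrite("pics/s1.png",cv2.resize(d["img"][90:270,240:440,::-1],None,fx=3,fy=3))
```

```text
1.475 [-163.6  162.   263.1] [ 0.33947511 -0.62032359  0.5829636 ] 0.11056526671763864
[[-0.001  0.164  0.986]
 [ 0.001  0.986 -0.164]
 [-1.     0.    -0.001]]
tool shift [46.  -4.  43.6] local now [-163.6  162.   263.1]
```

View pics/s1.png

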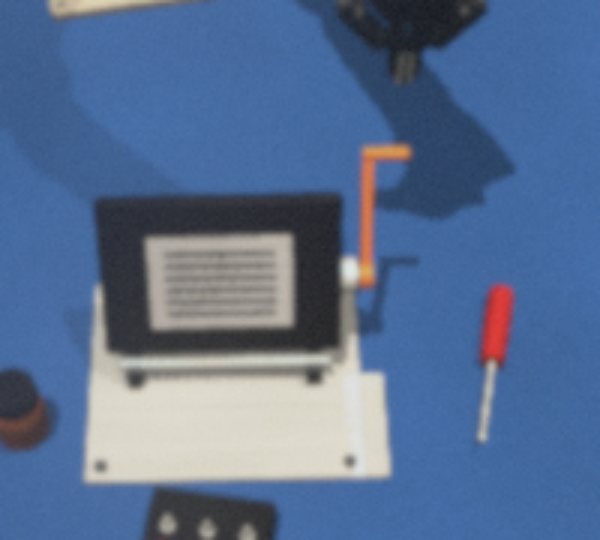

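The crop shows the closed fingers at (404,65), in front of the outer part of the peg, which spans (365–410,152). I'll lower the fingers and push.

Emit:
jog_arm(series=[[[0,0,0],[23,-2,5],1],[[0,0,0],[23,-2,5],1],[[0,0,0],[0,0,15],1],[[0,0,0],[0,0,15],1],[[0,0,0],[0,0,12],1],[[0,0,0],[0,0,12],1],[[0,0,0],[-2,0,12],1],[[0,0,0],[-2,0,12],1]])

```text
clock: 2.52
eef_pos: [568.7, 185.8, 221.6]
tool_rot: [0.515, 1.57, 0.35]
force: [-0.1, -0.7, -0.3]
width: 0.2
```

Run:
```python
from h import *
from cell import *
s=read_state();print(s["clock"],L(s["eef_pos"]).round(1),s["force"])
d=get_image("scene");cv2.imwrite("pics/s2.png",cv2.resize(d["img"][90:270,240:440,::-1],None,fx=3,fy=3))
P=cloud(d);o=orange(d);o[:120]=0;o[:,:300]=0;o[:,400:]=0;o[220:]=0
q=np.array([L(p) for p in P[o]]);q=q[q[:,2].argsort()];print(q[::max(1,len(q)//12)].round())
```

```text
2.525 [-74.2 157.7 221.6] [-0.06365081 -0.70813537 -0.30825894]
[[-33. 129. 112.]
 [-35. 135. 118.]
 [-40. 132. 125.]
 [-42. 131. 141.]
 [-47. 131. 195.]
 [-53. 157. 224.]
 [-54. 164. 226.]
 [-59. 157. 228.]
 [-59. 139. 230.]
 [-55. 159. 230.]
 [-49. 134. 230.]
 [-54. 154. 231.]
 [-53. 164. 232.]]
```

View pics/s2.png

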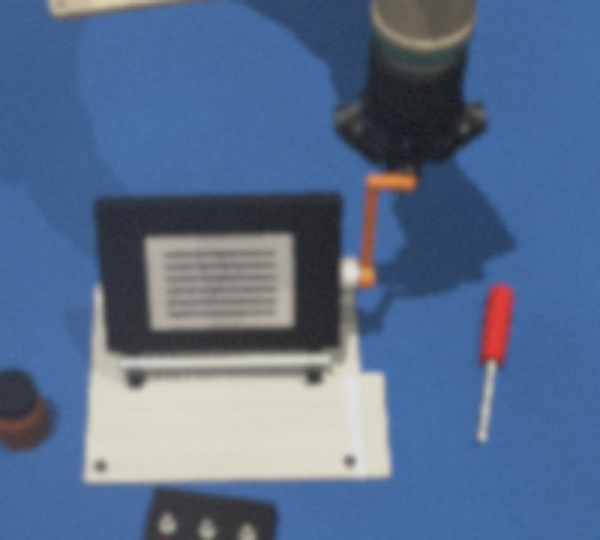

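The leg is now nearly vertical, with the peg at crop (390,182). I'll keep pushing past the centre.

Emit:
jog_arm(series=[[[0,0,0],[0,0,12],1],[[0,0,0],[0,0,12],1],[[0,0,0],[2,0,14],1],[[0,0,0],[4,0,14],1],[[0,0,0],[6,0,14],1],[[0,0,0],[8,0,14],1],[[0,0,0],[10,0,14],1],[[0,0,0],[10,0,10],1]])

```text
clock: 3.58
eef_pos: [671.2, 168.5, 180.2]
tool_rot: [-2.447, 1.57, -2.612]
force: [-0.6, -0.7, -0.7]
width: -0.0
```

Emit:
jog_arm(series=[[[0,0,0],[0,0,0],1],[[0,0,0],[0,0,0],1],[[0,0,0],[0,0,0],1]])

```text
clock: 3.95
eef_pos: [670.2, 169.2, 181.9]
tool_rot: [0.897, 1.57, 0.732]
force: [0.3, 0.0, -0.3]
width: -0.1
```

Run:
```python
from h import *
from cell import *
s=read_state();print(s["clock"],L(s["eef_pos"]).round(1),s["force"])
for n in("scene","top"):
    d=get_image(n);cv2.imwrite(f"pics/{n}3.png",cv2.resize(d["img"][90:270,240:440,::-1],None,fx=3,fy=3))
    P=cloud(d);o=orange(d);o[:120]=0;o[:,:230]=0;o[:,400:]=0;o[260:]=0
    q=np.array([L(p) for p in P[o]]);q=q[(abs(q[:,1]-150)<40)];q=q[q[:,2].argsort()];print(len(q),q[::max(1,len(q)//12)].round())
```

```text
3.95 [ 28.6 158.1 181.9] [ 0.25201667  0.00781616 -0.32935836]
78 [[ 61. 136.  51.]
 [ 55. 136.  53.]
 [ 56. 141.  53.]
 [ 60. 138.  55.]
 [ 55. 133.  58.]
 [ 42. 133.  62.]
 [ 31. 131.  64.]
 [ 25. 134.  70.]
 [ 33. 133.  73.]
 [ 12. 134.  80.]
 [  7. 129.  83.]
 [ -5. 129.  89.]
 [-12. 132.  93.]]
54 [[ 50. 139.  49.]
 [ 51. 147.  51.]
 [ 13. 128.  73.]
 [ 12. 133.  78.]
 [  3. 134.  81.]
 [  1. 133.  83.]
 [ -5. 132.  86.]
 [ -2. 129.  88.]
 [-13. 127.  89.]
 [ -8. 133.  93.]
 [-16. 129.  96.]
 [-30. 129. 103.]
 [-32. 128. 112.]
 [ 39. 112. 244.]]
```

View pics/scene3.png

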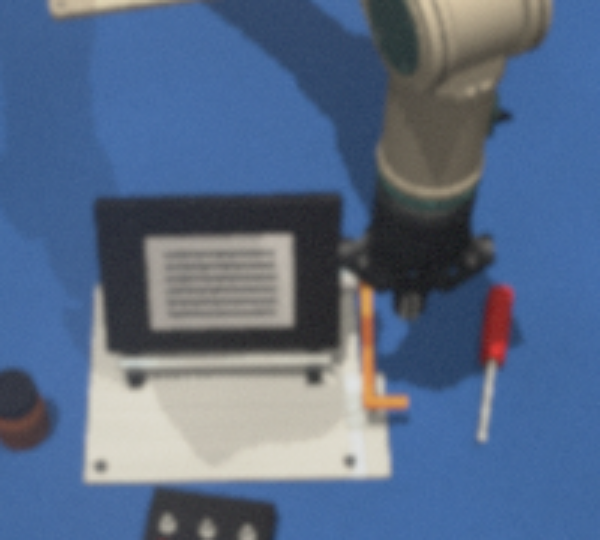

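The leg has fallen down behind: crop (365,290) to the peg at (390,403). I'll fit its angle precisely.

```bash
cat >> h.py <<'E'
def leg(d,disp=-0.5):
    P=cloud(d);o=orange(d);o[:120]=0;o[:,:230]=0;o[:,400:]=0;o[260:]=0
    q=(P[o]-O)@Rb;q=q[(abs(q[:,1]-132)<9)&(q[:,2]<130)&(q[:,2]>15)]
    l=cv2.fitLine(q[:,[0,2]].astype(np.float32),cv2.DIST_HUBER,0,.01,.01).ravel()
    a=np.arctan2(abs(l[0]),-abs(l[1]))
    dk=cv2.cvtColor(d["img"],cv2.COLOR_RGB2GRAY)<60
    return len(q),"world angle",a,"theta",a-disp
E
python3 - <<'E'
from h import *
from cell import *
for n in("scene","top"):
    for k in range(2): print(n,leg(get_image(n)))
s=read_state();rows(s,W(56,160,100))
E
```

```text
scene (66, 'world angle', np.float32(2.1331463), 'theta', np.float32(2.6331463))
scene (62, 'world angle', np.float32(2.1118827), 'theta', np.float32(2.6118827))
top (47, 'world angle', np.float32(2.1413512), 'theta', np.float32(2.6413512))
top (47, 'world angle', np.float32(2.1857154), 'theta', np.float32(2.6857154))
tool shift [81.6  2.2 27.2] local now [ 28.8 157.8 181.6]
```

The kickstand is fully down: θ is 2.61–2.69 from both cameras, with the stop at 2.62. Next I go over the display to its front.

Emit:
jog_arm(series=[[[0,0,0],[-35,0,0],1],[[0,0,0],[-35,0,0],1],[[0,0,0],[-35,0,0],1],[[0,0,0],[0,-32,-36],1],[[0,0,0],[0,-32,-36],1],[[0,0,0],[0,-32,-36],1],[[0,0,0],[0,-32,-36],1],[[0,0,0],[0,-32,-36],1]])

```text
clock: 5.25
eef_pos: [465.3, 39.7, 286.6]
tool_rot: [0.155, 1.57, -0.01]
force: [0.4, -0.2, -0.8]
width: -0.1
```

Emit:
jog_arm(series=[[[0,0,0],[25,0,0],1],[[0,0,0],[35,0,0],1],[[0,0,0],[35,0,0],1],[[0,0,0],[0,0,0],1],[[0,0,0],[0,0,0],1]])

```text
clock: 5.88
eef_pos: [467.3, 40.6, 192.3]
tool_rot: [0.302, 1.569, 0.137]
force: [-0.2, 0.7, 0.3]
width: -0.4
```

Run:
```python
from h import *
from cell import *
s=read_state();print(s["clock"],L(s["eef_pos"]).round(1),s["force"]);rows(s,W(-21,0,185));print(Rt(s).round(3))
d=get_image("scene");print(leg(d));cv2.imwrite("pics/s4.png",cv2.resize(d["img"][90:270,240:440,::-1],None,fx=3,fy=3))
```

```text
5.875 [-150.4   -2.1  192.3] [-0.16451551  0.69259531  0.26665562]
tool shift [  7.5   2.1 129.4] local now [-150.4   -2.1  192.3]
[[ 0.001  0.164  0.986]
 [ 0.     0.986 -0.164]
 [-1.     0.     0.001]]
(58, 'world angle', np.float32(2.166789), 'theta', np.float32(2.666789))
```

View pics/s4.png

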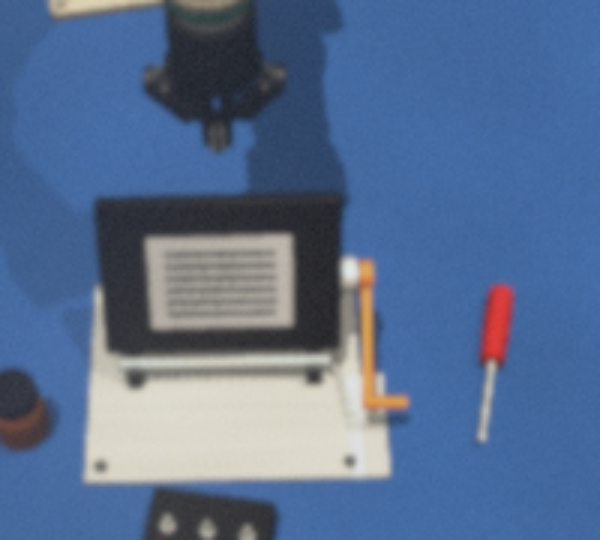

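The fingers at crop (217,135) are in front of the middle of the display, and the kickstand stays down, with its peg at (390,403). I'll push slowly.

Emit:
jog_arm(series=[[[0,0,0],[8,0,15],1],[[0,0,0],[0,0,15],1],[[0,0,0],[0,0,8],1],[[0,0,0],[0,0,6],1],[[0,0,0],[0,0,8],1],[[0,0,0],[0,0,8],1],[[0,0,0],[0,0,8],1],[[0,0,0],[0,0,8],1]])

```text
clock: 6.92
eef_pos: [539.8, 28.4, 183.1]
tool_rot: [-3.023, 1.566, 3.096]
force: [-4.9, 0.8, 3.2]
width: -0.1
```

Emit:
jog_arm(series=[[[0,0,0],[0,0,8],1],[[0,0,0],[0,0,8],1],[[0,0,0],[0,0,8],1],[[0,0,0],[0,0,7],1],[[0,0,0],[0,0,6],1],[[0,0,0],[0,0,5],1],[[0,0,0],[0,0,4],1],[[0,0,0],[0,0,2],1]])

```text
clock: 7.92
eef_pos: [591.8, 19.8, 185.7]
tool_rot: [0.145, 1.565, -0.02]
force: [-3.1, -0.1, 13.7]
width: 0.1
```

Emit:
jog_arm(series=[[[0,0,0],[0,0,0],1],[[0,0,0],[0,0,0],1]])

```text
clock: 8.18
eef_pos: [591.7, 19.8, 185.6]
tool_rot: [0.15, 1.565, -0.016]
force: [-3.4, 0.5, 13.7]
width: -0.1
```

```bash
cat >> h.py <<'E'
def slab(d):
    "finned back: points of the display's back/top in local x,z, lean by fit"
    P=(cloud(d)-O)@Rb;m=(abs(P[...,1])<108)&(P[...,2]>55)&(P[...,2]<205)&(P[...,0]>-110)&(P[...,0]<40)&((abs(P[...,1])>60)|(P[...,2]<150))
    return P[m]
E
python3 - <<'E'
from h import *
from cell import *
s=read_state();print(s["clock"],L(s["eef_pos"]).round(1),s["force"],Rb.T@s["force"],s["torque"])
for n in("scene","top"):
    d=get_image(n);cv2.imwrite(f"pics/{n}5.png",cv2.resize(d["img"][90:270,240:440,::-1],None,fx=3,fy=3))
    q=slab(d);print(n,leg(d,0))
    for z in range(60,205,15):
        k=q[(q[:,2]>=z)&(q[:,2]<z+15)]
        if len(k): print(z,len(k),np.percentile(k[:,0],[5,50,95]).round(1))
E
```

```text
8.175 [-24.3  -2.2 185.6] [-3.44895273  0.4855925  13.73585849] [-3.48186998 -0.08750117 13.73585849] [-0.15476918  0.35239569 -0.01818998]
scene (81, 'world angle', np.float32(2.6161575), 'theta', np.float32(2.6161575))
60 203 [ 6.6  8.5 10.7]
75 215 [ 6.4  9.7 12.5]
90 249 [ 6.4 10.  13. ]
105 253 [ 6.1  9.4 12.7]
120 266 [ 5.3  8.9 12.2]
135 264 [ 5.   8.5 11.5]
150 121 [3.9 5.8 8.8]
165 137 [3.5 5.6 7.5]
180 130 [3.  5.3 7.1]
195 242 [-11.   -1.2   5.8]
top (64, 'world angle', np.float32(2.627423), 'theta', np.float32(2.627423))
60 5 [7.2 7.2 9.4]
75 4 [6.6 6.6 6.6]
105 5 [6. 6. 6.]
120 3 [5.4 5.4 5.4]
135 1 [5.4 5.4 5.4]
150 9 [4.8 4.8 7.7]
165 7 [-8.9  4.3  4.3]
180 30 [-14.8 -11.5   3.6]
195 223 [-12.8  -4.7   2.9]
```

View pics/scene5.png

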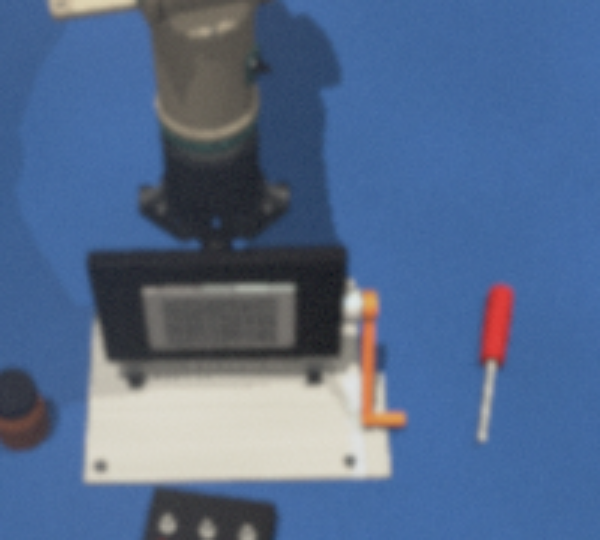

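The display is nearly upright, with a lean of about -0.03, and the kickstand is down with its peg at (390,420). There is 13.7 N of upward force on the tool, so I'll raise the tool a little to relieve it, then go the last few millimetres.

Emit:
jog_arm(series=[[[0,0,0],[-3,0,0],1],[[0,0,0],[-3,0,0],1],[[0,0,0],[0,0,0],1]])

```text
clock: 8.65
eef_pos: [588.9, 20.1, 189.2]
tool_rot: [-2.52, 1.571, -2.684]
force: [-1.1, -0.2, 1.5]
width: -0.4
```

Emit:
jog_arm(series=[[[0,0,0],[0,0,2],1],[[0,0,0],[0,0,2],1],[[0,0,0],[0,0,0],1],[[0,0,0],[0,0,0],1]])

```text
clock: 9.15
eef_pos: [592.9, 19.5, 189.3]
tool_rot: [-2.902, 1.571, -3.067]
force: [-1.6, 0.3, 0.8]
width: -0.2
```

```bash
cat >> h.py <<'E'
def lean(d):
    q=slab(d);q=q[(abs(q[:,1])>66)&(q[:,0]>-3)&(q[:,2]>70)&(q[:,2]<190)]
    l=cv2.fitLine(q[:,[0,2]].astype(np.float32),cv2.DIST_HUBER,0,.01,.01).ravel();return len(q),"lean",l[0]/l[1]
E
python3 - <<'E'
from h import *
from cell import *
s=read_state();print(s["clock"],L(s["eef_pos"]).round(1),Rb.T@s["force"])
for n in("scene","scene","top"):
    d=get_image(n);print(n,lean(d),leg(d,0)); q=slab(d)
    k=q[(q[:,2]>190)&(abs(q[:,1])>40)];print("top x",np.percentile(k[:,0],[2,5,50,95,98]).round(1),np.median(k[:,2]))
d=dict(np.load("scene.npz"))
E
```

```text
9.15 [-23.1  -2.3 189.3] [-1.58610856  0.0373143   0.81083496]
scene (810, 'lean', np.float32(-0.01971305)) (81, 'world angle', np.float32(2.59825), 'theta', np.float32(2.59825))
top x [-9.4 -8.4  1.6  7.6  8. ] 198.67808611476815
scene (808, 'lean', np.float32(-0.018182091)) (87, 'world angle', np.float32(2.6313756), 'theta', np.float32(2.6313756))
top x [-9.7 -8.9  1.6  7.3  7.8] 198.5121919831682
top (14, 'lean', np.float32(-0.016384952)) (66, 'world angle', np.float32(2.606922), 'theta', np.float32(2.606922))
top x [-12.7 -11.9  -3.9   4.2   4.6] 198.69858964992508
```

The force is now about 1.6–2 N, as expected. The lean is about -0.018, so I'll add 3 mm.

Emit:
jog_arm(series=[[[0,0,0],[0,0,1.5],1],[[0,0,0],[0,0,1.5],1],[[0,0,0],[0,0,0],1],[[0,0,0],[0,0,0],1],[[0,0,0],[0,0,0],1],[[0,0,0],[0,0,0],1]])

```text
clock: 10.05
eef_pos: [595.8, 19.1, 189.3]
tool_rot: [2.79, 1.571, 2.625]
force: [-1.9, 0.9, 0.0]
width: 0.1
```

Run:
```python
from h import *
from cell import *
s=read_state();print(s["clock"],L(s["eef_pos"]).round(1),Rb.T@s["force"])
for n in("scene","scene","top"):
    d=get_image(n);print(n,lean(d),leg(d,0)); q=slab(d)
    k=q[(q[:,2]>190)&(abs(q[:,1])>40)];print("top x",np.percentile(k[:,0],[2,5,50,95,98]).round(1),np.median(k[:,2]))
    cv2.imwrite(f"pics/{n}6.png",cv2.resize(d["img"][90:270,200:440,::-1],None,fx=3,fy=3))
```

```text
10.05 [-20.1  -2.2 189.3] [-2.0391548   0.57619952  0.03020304]
scene (787, 'lean', np.float32(-0.00086851534)) (81, 'world angle', np.float32(2.6407323), 'theta', np.float32(2.6407323))
top x [-6.6 -5.5  4.6 10.4 10.9] 198.5845569038182
scene (787, 'lean', np.float32(-5.2527586e-05)) (87, 'world angle', np.float32(2.6472163), 'theta', np.float32(2.6472163))
top x [-6.3 -5.4  4.8 10.4 11.2] 198.07539138584488Traceback (most recent call last):
  File "<stdin>", line 5, in <module>
  File "h.py", line 33, in lean
    l=cv2.fitLine(q[:,[0,2]].astype(np.float32),cv2.DIST_HUBER,0,.01,.01).ravel();return len(q),"lean",l[0]/l[1]
      ~~~~~~~~~~~^^^^^^^^^^^^^^^^^^^^^^^^^^^^^^^^^^^^^^^^^^^^^^^^^^^^^^^^
cv2.error: OpenCV(4.12.0) /io/opencv/modules/imgproc/src/linefit.cpp:50: error: (-215:Assertion failed) count > 0 in function 'fitLine2D_wods'
```

View pics/scene6.png

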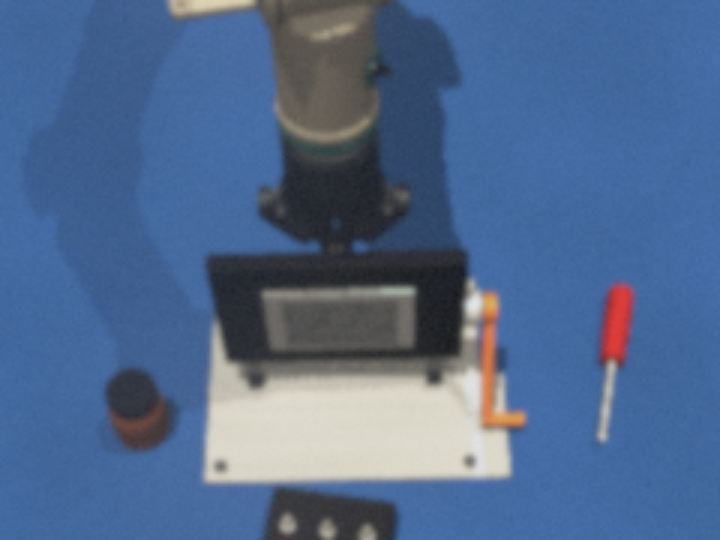

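The display is upright against the fingers at (335,245). The kickstand is down, with its peg at (505,420), and the jar, box and screwdriver are undisturbed. I'm handing the job in.

```bash
python3 -c "
from cell import *
print(read_state()['force']);print(finish_job())"
```

```text
[-1.49660955 -0.5990371   0.12399304]
the job is handed in; nothing more can be done
None
```

I flipped the kickstand over its centre first. It fell fully down, measured at about 2.61–2.69 rad by both cameras against the 2.62 stop. Only then did I raise the display from the front with closed fingers on the display's front near its top edge, and I handed the job in at about 10 s with the fingers still holding it.

- **Last checks:** the scene camera gave a display lean of about 0.00 rad and a kickstand angle of about 2.64 rad. The holding force was about 1.5–2 N. The jar, switch box and screwdriver looked unmoved in the picture; I did not measure them.
- **Disagreement or failure:**
  - During the raise the tool briefly felt about 14 N upward, and lifting it 6 mm cleared that.
  - At the end the top camera could not see the display's back, so its lean fit failed and the final lean rests on the scene camera alone. About 3 mm earlier the two cameras agreed on lean within 0.003 rad, though the top-edge position differed by about 3 mm between them.

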